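# Hold a spring clamp gaping round a pump board's edge

## Task

An aluminium strip has just been glued down the front edge of the upright pump board. Of the three spring clamps lying about, take the only one that opens wide enough for board and strip together, squeeze its handles so that its jaws gape, and bring it over the front edge about halfway up the strip: one jaw's pad over the strip, the other over the back of the board, neither touching, because I still have to square the strip up. Finish holding the clamp there, squeezed wide open and off the table; do not knock the board, and leave the other clamps, the tape and the spanner where they are.

Things in the scene. Friction and masses are not known exactly. Their poses are not given: they have to be found in the camera images.
- clamp_large: Largest of three black peg-type spring clamps (two levers, upright pivot pin, grey jaw pads), the right one: gapes 36 mm. 151 mm long, 24 mm thick, 0.11 kg. Lies flat, jaws and handles opening level. Origin on the pivot axis at the underside; x to the jaws along the clamp's middle while shut, y left, z up. The frame belongs to the left lever, which turns half the opening angle.
- clamp_large_handles (a point): Point midway between the handles, 47 mm behind the pivot, 12 mm above the underside; axes as the clamp's. The straight handles, 5 mm thick, run from 8 to 76 mm behind the pivot, splayed 0.26 rad each side of x while shut: 50 mm over their outsides here, 62 mm at their ends. Squeezed to their stop they are parallel, 24 mm over the outsides.
- clamp_large_jaw (a joint): Angle between the large clamp's levers: 0 shut, 0.52 rad wide open, at the handles' stop; pads 18 mm apart at 0.24 rad. Squeezed 47 mm behind the pivot it starts to open at about 7 N and needs 12 N at the stop, where squeezing harder does no harm. Let go, it springs shut.
- clamp_large_tip_left (a point): Middle of the inner face of the left jaw pad, 75 mm ahead of the pivot, 12 mm above the underside. Pads are 9 mm long, 6 mm thick, 23 mm high; behind them the jaws bow out, leaving the throat free to 60 mm from the tips. Wide open, the pads are 19 mm either side of the clamp's middle line, 72 mm ahead of the pivot, and the jaws at most 32 mm from that line.
- clamp_large_tip_right (a point): The same on the right jaw pad, the left one's mirror; carried by the other lever.
- clamp_medium: Look-alike clamp, 115 mm long, 22 mm thick, opens only 15 mm at the pads: too small. Origin on its pivot axis at the underside, x to its jaws. Leave it alone.
- clamp_small: Look-alike clamp, 91 mm long, 20 mm thick, opens only 11 mm: too small. Origin on its pivot axis at the underside, x to its jaws. Leave it alone.
- pump_board: Upright white board, fixed, 260 long, 12 thick, 180 mm high. Origin on the table under its upright front edge (nearest the robot), at the middle of the 18 mm that board and strip measure there; x along the board away from that edge, y left, z up. Back of the board at y = +9 mm, strip's face at y = -9 mm. On the back hangs a pump, 92 mm across, from 80 mm behind the edge; feet from 88 mm.
- strip_mid (a point): Point on the board's front edge at the middle of the 18 mm, halfway up the strip, 90 mm above the table; axes as the board's. The aluminium strip is 30 mm wide, 6 mm thick and 150 mm tall (from 15 to 165 mm above the table), on the board's right face, flush with the front edge.
- tape_roll: White roll of thread tape, 60 mm across, 16 mm high, lying flat; origin at the centre of its underside. Leave it alone.
- spanner: Grey plastic filter-housing spanner lying flat: ring 120 mm across, 14 mm high, and a 26 mm wide handle. Origin at the ring's centre on the underside; the handle runs to -x, its end 187 mm from the origin. Leave it alone.
There are look-alikes about, which are no part of the job. Leave any green or pink look-alike of the clamp_large alone.

How it is judged:
By the outcome, as a careful person would: the job done as asked, in the order asked, and still so for the second after the job is handed in, while the arm keeps its last pose, push and grip.
It also fails if it takes over 35 s, if anything falls off the work surface, if the arm or the gripper's body presses on something with over 40 N, if the wrist force passes 120 N, or if a joint passes its speed limit or range.

## Robot

A 7-joint arm with a two-finger parallel gripper is mounted at the origin on the work surface. World frame = base frame: x ahead of the robot, y to its left, z up, the work surface at z = 0. Lengths are in m, angles in rad, forces in N, time in s.
With the tool pointing down it reaches from about 0.4 to 0.875 m from the base axis. Payload 19.3 kg.
Tool frame: the origin (TCP) lies midway between the tips of the shut fingers; the grasp point (between the pads) lies 19 mm behind it; x points along the fingers, y is the direction in which the jaws open and shut, and the axes are right-handed (so a half turn about x gives the same grasp; the last joint's range is limited). The gripper opens to 85 mm and grips with 20 to 120 N. Pads are 22 mm wide; open, the fingers measure 114 mm over their backs; the gripper's body (76 mm by 85 mm) begins 54 mm behind the grasp point. The pads swing forward as they close: fully open they stand 13 mm farther back than shut.
Start: joints at [-1.179, 0.521, -0.036, 1.599, 0.021, 1.021, -0.113], TCP at [0.278, 0.56, 0.231] pointing down, gripper open.
Joint ranges: [-2.91, 2.91], [-0.3, 2.13], [-1.5, 1.42], [0.17, 2.43], [-1.26, 4.41], [0.16, 1.93], [-2.52, 2.52]. Speed limits (rad/s): [1.89, 1.89, 2.39, 2.39, 3.01, 3.01, 3.01].

## Interface

Orientations are given as [roll, pitch, yaw] about the fixed x, y, z axes, in that order (R = Rz(yaw) Ry(pitch) Rx(roll)).
In Python, from workcell import telemetry, vision, workorder gives the robot as it stands. The module is installed in compiled form; this text tells all that it offers.
- The arm moves only by the tool play_rows, never from a script. Its argument "deltas" is a list of rows, each a list of 7 numbers: the shift along the world's x, y, z in mm, then the turn, a rotation vector about the world's x, y, z in degrees, then the finger opening in mm, from 0 to 85.4. In form: [[x, y, z, wx, wy, wz, jaw], ...]. A call has 1 to 8 rows; each row shifts and turns the commanded pose from where the row before left it; what a row does not reach is not made up. A row lasts 1/8 s, in which the tool goes at most 62.5 mm and 10.7 degrees, less where a joint would pass 70% of its speed; a pose out of reach is approached as far as the arm can. A call with a gripper value outside its range is refused whole. The fingers move at their own pace and stop on an object; "grip_force" is the grip in N (left out, the last holds). Time passes only in rows, so rows that do not move let the fingers close. It gives the time, the measured TCP pose, the force and the opening at its end, in the units of the state.
- telemetry.observe(): the state, without advancing time (a new reading comes with each control period).
- vision.grab_frame(name): name is "scene" or "side" or "wrist"; returns the picture (384x512x3 uint8, red, green, blue); there is no depth.
- vision.camera_info(name): a dict with "mtx" (3x3 intrinsics, pixels), "k1" (the pictures are not rectified: a ray, as slopes to the right and down, at radius r is drawn at 1 + k1 r^2 times it, then the intrinsics apply), "rvec" (rotation vector, rad) and "tvec" (3), from world to camera coordinates, as OpenCV has them. Camera axes: x right, y down, z forward; pixel columns grow to the right and rows downward; lengths in m; the calibration is good to about 2 mm. A picture is of the moment at which its call begins: read the wrist's pose just before it. camera_info takes no time and is no camera call; for the wrist camera it gives the pose at the moment of the call.
- workorder.job_done(): hands the job in, once; it reports no verdict.
The state is a dict: "clock": time; "qpos": joint angles; "qd": joint speeds; "joint_efforts": joint torques, N m; "position": TCP position; "tool_rot": TCP orientation; "force": force on the tool from outside, world axes, zero at the start; "moment": the same for the moment, N m; "grip_width": finger opening in m.
Only numpy, scipy, OpenCV 4.12 (cv2) and the standard library are available. Lean on these libraries where they do the work, as an engineer would, in place of code of your own. Each camera call takes 0.05 s, during which the arm holds its last target. There are 200 camera calls.

## Working session

There is one attempt and no reset: what is moved stays moved. The work goes in short steps, Python scripts to look and compute and a tool call to move; the robot and the scene stay as the last step left them, time stands still between calls to the robot, and variables do not carry over. Pictures are saved under pics/ and viewed, about 8 in all and at most 12, crops included, and the job is handed in when it is done.

Besides the shell and the picture viewer there is one more tool, called after "Request:" as name(argument=value, ...) on one line, values as JSON. play_rows: Moves the arm, as the interface text tells. Its arguments: {"type":"object","properties":{"deltas":{"type":"array","items":{"type":"array","items":{"type":"number"}}},"grip_force":{"type":"number"}},"required":["deltas"]}

```bash
mkdir -p pics; cat > h.py <<'E'
import numpy as np, cv2
from workcell import telemetry, vision, workorder
def grab(n,f):
    i=vision.camera_info(n); im=vision.grab_frame(n)[:,:,::-1].copy(); cv2.imwrite(f'pics/{f}.png',im)
    np.save(f'pics/{f}.npy',np.array([i],dtype=object),allow_pickle=True); return im,i
def load(f): return cv2.imread(f'pics/{f}.png'), np.load(f'pics/{f}.npy',allow_pickle=True)[0]
def rays(i,px):
    px=np.atleast_2d(np.array(px,float)); K=np.array(i['mtx']); k=i['k1']
    n=cv2.undistortPoints(px[:,None,:],K,np.array([k,0,0,0,0.]))[:,0]
    R=cv2.Rodrigues(np.array(i['rvec'],float))[0]; t=np.array(i['tvec'],float).ravel()
    return -R.T@t, np.c_[n,np.ones(len(n))]@R
def onz(i,px,z):
    c,d=rays(i,px); return c+d*((z-c[2])/d[:,2])[:,None]
def proj(i,P):
    return cv2.projectPoints(np.atleast_2d(np.array(P,float)),np.array(i['rvec'],float),np.array(i['tvec'],float),np.array(i['mtx']),np.array([i['k1'],0,0,0,0.]))[0][:,0]
E
python3 - <<'E'
from h import *
print(telemetry.observe())
for n in('scene','side','wrist'):
    im,i=grab(n,n+'0'); c,d=rays(i,[256,192]); print(n,c,d,i['k1'],i['mtx'])
a,b=[cv2.imread(f'pics/{n}0.png') for n in('scene','side')]
cv2.imwrite('pics/both.png',np.vstack([cv2.resize(np.hstack([a,b]),(800,300))]))
E
```

```text
{'clock': 0.0, 'qpos': array([-1.17920089,  0.52203841, -0.03632184,  1.59999803,  0.02116985,
        1.02107579, -0.11281528]), 'qd': array([-1.32086165e-03, -3.65027585e-04,  9.16809555e-04,  6.08921644e-04,
       -1.23308398e-03,  1.47549731e-03, -3.94326790e-05]), 'joint_efforts': array([ 5.22811060e-04, -9.27098966e+01,  1.98041774e+00, -3.69943249e+01,
        1.79368589e-02,  8.31285724e-03, -8.16947568e-05]), 'position': array([0.27835315, 0.55922406, 0.23071415]), 'tool_rot': array([-1.52038652,  1.5696604 , -1.98222798]), 'force': array([-0.41567648,  0.43359843,  0.01865205]), 'moment': array([ 0.02385277, -0.01971925, -0.03966313]), 'grip_width': 0.0851203784734097}
scene [1.32495152 0.04007018 1.01438987] [[-0.60459464 -0.08039133 -0.79249222]] -0.1497252263544465 [[490.07832419   0.         255.40402083]
 [  0.         490.07832419 188.90499805]
 [  0.           0.           1.        ]]
side [ 0.38085564 -0.82718574  0.62258904] [[ 0.22290969  0.80406423 -0.55119992]] 0.030724775776997677 [[421.66575339   0.         254.51284783]
 [  0.         421.66575339 193.73455664]
 [  0.           0.           1.        ]]
wrist [0.22060823 0.59044791 0.37363401] [[ 0.23688387 -0.11987374 -0.96414286]] -0.011691728327870349 [[289.0078933    0.         256.09860123]
 [  0.         289.0078933  189.85631203]
 [  0.           0.           1.        ]]
```

View pics/scene0.png

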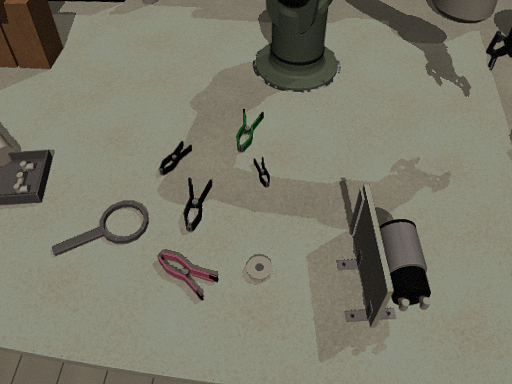

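View pics/side0.png

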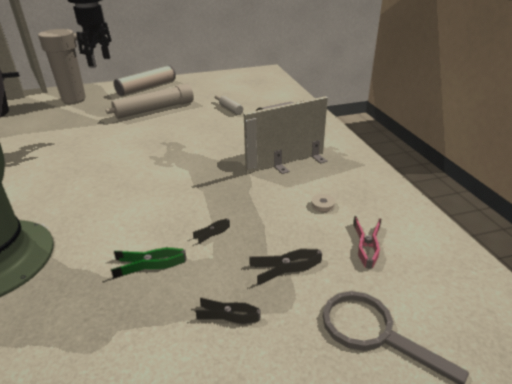

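Scene picture, candidates: black large (197,205), black medium (176,157), black small (262,172), green (250,130), pink (187,272). I choose the one at (197,205), biggest black. The board's front edge has its top near (366,188). Next I measure the lengths and take a close crop.

```bash
python3 - <<'E'
from h import *
for f,pts in(('scene0',[(197,205),(176,157),(262,172)]),('side0',[(287,263),(228,311),(212,230)])):
    im,i=load(f); hsv=cv2.cvtColor(im,cv2.COLOR_BGR2HSV); m=(hsv[:,:,2]<62).astype(np.uint8)
    m=cv2.morphologyEx(m,cv2.MORPH_CLOSE,np.ones((3,3)))
    n,l,s,c=cv2.connectedComponentsWithStats(m)
    for k in range(1,n):
        if 40<s[k,4]<3000 and 100<c[k][1]<330 and c[k][0]<350:
            ys,xs=np.where(l==k); P=onz(i,np.c_[xs,ys],.012)[:,:2]
            r=cv2.minAreaRect((P*1000).astype(np.float32)); print(f,c[k].round(),s[k,4],'ctr',np.round(r[0],0),'size',np.round(r[1],0),round(r[2],1))
a=cv2.resize(load('scene0')[0][170:240,165:235],(400,400),interpolation=cv2.INTER_CUBIC)
b=cv2.resize(load('side0')[0][235:295,235:335],(400,240),interpolation=cv2.INTER_CUBIC)
c=cv2.resize(load('scene0')[0][170:350,320:440],(400,600),interpolation=cv2.INTER_CUBIC)
o=np.zeros((600,800,3),np.uint8); 
def g(x): return np.clip(255*(x/255.)**.6,0,255).astype(np.uint8)
b=cv2.resize(b,(333,200)); o[:400,:400]=g(a);o[400:600,:333]=g(b);o[:,400:]=g(c)
cv2.imwrite('pics/crop1.png',o)
E
```

```text
scene0 [248. 133.] 235 ctr [ 340. -112.] size [ 46. 168.] 78.3
scene0 [174. 158.] 409 ctr [ 471. -299.] size [ 45. 126.] 66.1
scene0 [ 30. 177.] 1236 ctr [ 584. -704.] size [187. 140.] 11.9
scene0 [262. 173.] 201 ctr [490. -54.] size [101.  28.] 22.3
scene0 [195. 205.] 502 ctr [ 614. -206.] size [164.  63.] 6.3
scene0 [118. 211.] 139 ctr [ 669. -395.] size [ 52. 101.] 34.1
scene0 [132. 235.] 129 ctr [ 721. -350.] size [ 49. 117.] 43.7
scene0 [ 79. 245.] 81 ctr [ 773. -468.] size [  6. 126.] 35.3
scene0 [214. 277.] 50 ctr [ 817. -128.] size [18. 18.] 9.8
side0 [  8. 224.] 1191 ctr [  6. 262.] size [ 49. 590.] 10.7
side0 [212. 230.] 339 ctr [487. -58.] size [95. 37.] 23.0
side0 [162. 254.] 119 ctr [ 370. -107.] size [18. 53.] 87.2
side0 [286. 263.] 1147 ctr [ 616. -215.] size [ 76. 151.] 89.9
side0 [127. 257.] 197 ctr [294. -96.] size [27. 65.] 64.9
side0 [145. 266.] 458 ctr [ 337. -136.] size [ 30. 148.] 89.9
side0 [227. 312.] 1014 ctr [ 467. -304.] size [ 46. 117.] 65.1
```

View pics/crop1.png

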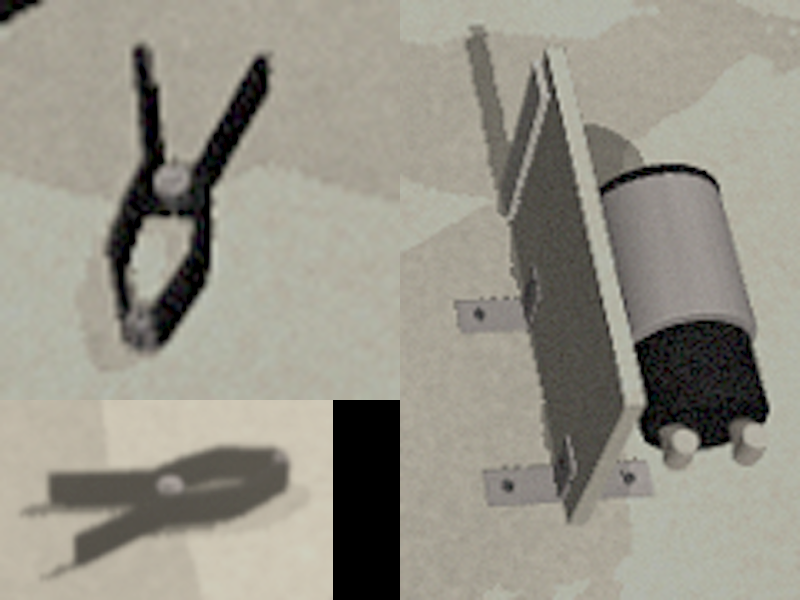

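The crop confirms it: black, largest, about 150 mm long in both views, handles toward the robot, jaws pointing +x, and a grey pin at scene px ≈(195,201). The strip is on the board's left side in the picture (-y), as it should be. Now I measure the clamp and the board's edge.

```bash
python3 - <<'E'
from h import *
from scipy.spatial.transform import Rotation as Ro
def tri(a,b):
    c1,d1=rays(load('scene0')[1],a);c2,d2=rays(load('side0')[1],b);d1=d1[0]/np.linalg.norm(d1);d2=d2[0]/np.linalg.norm(d2)
    s=np.linalg.lstsq(np.c_[d1,-d2],c2-c1,rcond=None)[0];p,q=c1+s[0]*d1,c2+s[1]*d2; return ((p+q)/2).round(4),np.linalg.norm(p-q).round(4)
s=70/400; t=.3; u=100/333
print('pin',tri([165+172*s,170+178*s],[235+170*u,235+84*u]))
print('pads',tri([165+140*s,170+325*s],[235+280*u,235+57*u]))
i=load('scene0')[1]
print('handle ends z24',onz(i,[[165+141*s,170+47*s],[165+264*s,170+58*s]],.024)*1000)
print('board edge top',onz(i,[[320+(545-400)*t,170+48*t],[320+(563-400)*t,170+48*t]],.18)*1000, 'far top',onz(i,[[320+(637-400)*t,170+408*t]],.18)*1000,'strip top outer',onz(i,[[320+135*t,170+65*t]],.165)*1000)
st=telemetry.observe();print(Ro.from_euler('xyz',st['tool_rot']).as_matrix().round(3))
a=cv2.resize(load('side0')[0][90:190,230:340],(660,600),interpolation=cv2.INTER_CUBIC);cv2.imwrite('pics/crop2.png',a)
E
```

```text
pin (array([ 0.6132, -0.2111,  0.0178]), np.float64(0.0014))
pads (array([ 0.69  , -0.2085,  0.0171]), np.float64(0.0014))
handle ends z24 [[ 545.38988025 -238.37941085   24.        ]
 [ 544.95247887 -181.06862932   24.        ]]
board edge top [[639.04785527 186.20039762 180.        ]
 [637.5823849  198.09461707 180.        ]] far top [[894.01965728 237.56746599 180.        ]] strip top outer [[642.04168794 182.03073188 165.        ]]
[[-0.     0.446  0.895]
 [-0.001  0.895 -0.446]
 [-1.    -0.001  0.   ]]
```

View pics/crop2.png

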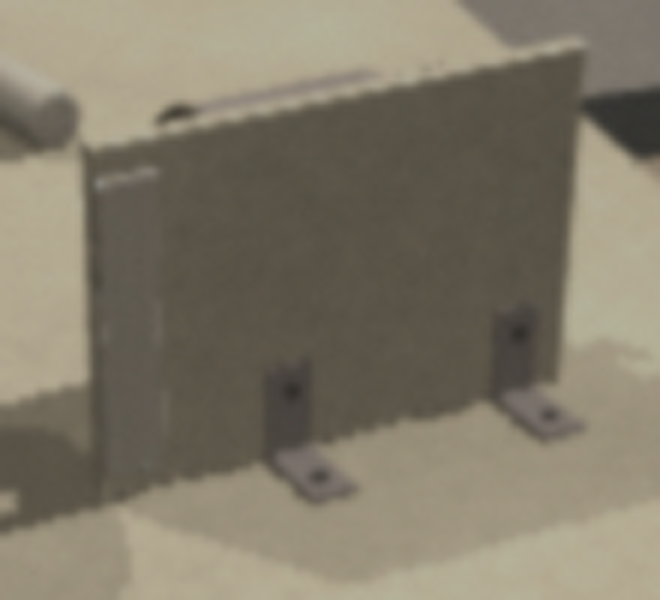

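The side crop shows the strip at the board's near left edge (crop (100-158,180-490)), on the face toward -y, and nothing stands before it. The pivot comes out at about (613,-211) mm and the pads about (690,-209). Lengths match (75 mm), and so does the 57 mm handle spread. I move above it for a wrist view.

Request:
play_rows(deltas=[[10, -25, 2, 0, 0, 1, 85], [20, -55, 2, 0, 0, 2, 85], [22, -58, 2, 0, 0, 2, 85], [22, -58, 2, 0, 0, 2, 85], [22, -58, 2, 0, 0, 2, 85], [22, -58, 2, 0, 0, 2, 85], [22, -58, 2, 0, 0, 2, 85], [22, -58, 2, 0, 0, 2, 85]])

```text
clock: 1.15
position: [0.4409, 0.1296, 0.2475]
tool_rot: [0.728, 1.57, 0.529]
force: [1.5, 1.2, 0.6]
grip_width: 0.085
```

Request:
play_rows(deltas=[[22, -58, 2, 0, 0, 2, 85], [22, -58, 2, 0, 0, 2, 85], [22, -58, 2, 0, 0, 2, 85], [22, -58, 2, 0, 0, 2, 85], [22, -58, 2, 0, 0, 2, 85], [20, -55, 2, 0, 0, 2, 85], [12, -35, 0, 0, 0, 1, 85], [0, -20, 0, 0, 0, 1, 85]])

```text
clock: 2.15
position: [0.5825, -0.2705, 0.2586]
tool_rot: [-2.911, 1.57, -2.868]
force: [-0.0, 0.2, -1.0]
grip_width: 0.0852
```

```bash
python3 - <<'E'
from h import *
from scipy.spatial.transform import Rotation as Ro
s=telemetry.observe(); grab('wrist','w1'); print(s['clock'],s['position'],Ro.from_euler('xyz',s['tool_rot']).as_matrix().round(3),s['force'])
cv2.imwrite('pics/w1b.png',cv2.resize(load('w1')[0],(800,600),interpolation=cv2.INTER_CUBIC))
E
```

```text
2.15 [ 0.58252273 -0.27051872  0.25857688] [[-0.001 -0.043  0.999]
 [-0.     0.999  0.043]
 [-1.    -0.    -0.001]] [-0.00244494  0.15335068 -0.99624521]
```

View pics/w1b.png

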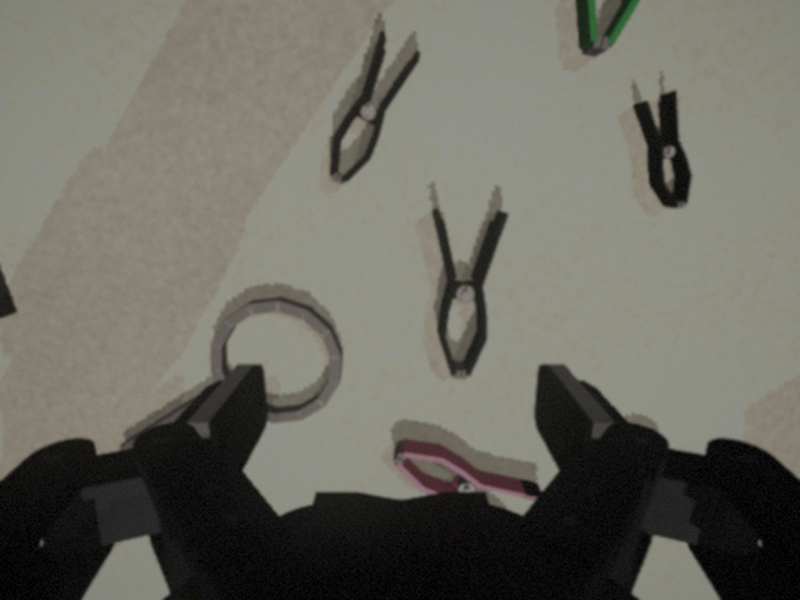

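Wrist view: the large clamp's pin is at (465,293), pads at (460,370), handle ends at (437,212) and (502,216). The medium is at (368,112), the small at (669,152), the spanner ring lower left, the pink one below.

```bash
python3 - <<'E'
from h import *
i=load('w1')[1]
P=lambda p,z:onz(i,np.array(p)*.64,z)[0][:2]*1000
pin=P([465,293],.024);tip=P([460,371],.024);a=P([437,212],.024);b=P([502,216],.024)
print(pin,tip,a,b)
m=(a+b)/2
for u,v in((m,tip),(m,pin),(pin,tip)): d=v-u;print(np.linalg.norm(d).round(1),np.degrees(np.arctan2(d[1],d[0])).round(2))
E
```

```text
[ 612.75831446 -211.36292157] [ 685.67047017 -210.03038545] [ 544.98677292 -239.9265492 ] [ 545.88653416 -186.03659663]
140.3 1.21
67.3 1.38
72.9 1.05
```

Request:
play_rows(deltas=[[-8.5, 29, -40, 0, 0, -1.3, 85], [-8, 29.2, -50, 0, 0, 0, 85], [0, 0, -50, 0, 0, 0, 85], [0, 0, -40, 0, 0, 0, 85], [0, 0, -20, 0, 0, 0, 85], [0, 0, 0, 0, 0, 0, 85]])

```text
clock: 2.95
position: [0.5656, -0.2101, 0.0587]
tool_rot: [2.857, 1.569, 2.878]
force: [0.5, -0.5, 0.8]
grip_width: 0.0851
```

```bash
python3 - <<'E'
from h import *
from scipy.spatial.transform import Rotation as Ro
s=telemetry.observe(); im,i=grab('wrist','w2'); print(s['position'],Ro.from_euler('xyz',s['tool_rot']).as_matrix().round(3)[:,1])
P=lambda p,z:onz(i,p,z)[:,:2]*1000
# pin expected px
print(proj(i,[[.613,-.2113,.024],[.686,-.21,.024],[.566,-.2123,.024]]))
S,_=grab('scene','s2');print(proj(load('s2')[1],[[.63,.19,.18]]))
cv2.imwrite('pics/w2b.png',np.vstack([np.hstack([cv2.resize(im,(533,400)),np.zeros((400,267,3),np.uint8)])]))
E
```

```text
[ 0.56557604 -0.21011575  0.05866779] [-0.022  1.     0.   ]
[[250.19590961 279.84384319]
 [250.37704588 364.56577103]
 [249.81746181 215.98035236]]
[[365.17970767 181.36725608]]
```

View pics/w2.png

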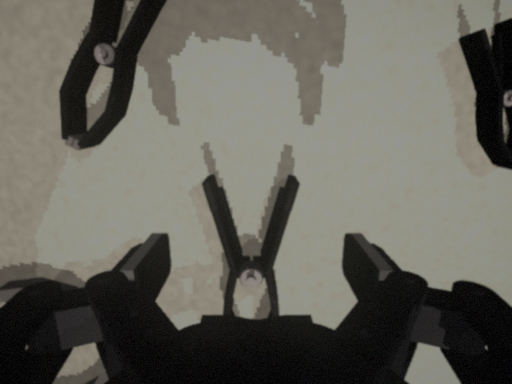

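Wrist view: the clamp sits between the fingers, with its pin at (251,275), handle ends (208,180) and (293,180) and finger tips (168,235) and (345,235). It lies 2-3 mm toward -y of the middle. I correct that and go down.

Request:
play_rows(deltas=[[-1, -2.5, -25, 0, 0, 0, 85], [0, 0, -20, 0, 0, 0, 85], [0, 0, -9, 0, 0, 0, 85], [0, 0, 0, 0, 0, 0, 85], [0, 0, 0, 0, 0, 0, 66]], grip_force=30)

```text
clock: 3.68
position: [0.5654, -0.2129, 0.006]
tool_rot: [-0.361, 1.57, -0.339]
force: [-0.5, 0.6, 0.4]
grip_width: 0.0693
```

Request:
play_rows(deltas=[[0, 0, 0, 0, 0, 0, 55], [0, 0, 0, 0, 0, 0, 48], [0, 0, 0, 0, 0, 0, 40], [0, 0, 0, 0, 0, 0, 32], [0, 0, 0, 0, 0, 0, 24], [0, 0, 0, 0, 0, 0, 18], [0, 0, 0, 0, 0, 0, 15], [0, 0, 0, 0, 0, 0, 15]], grip_force=45)

```text
clock: 4.68
position: [0.566, -0.2134, 0.0067]
tool_rot: [-0.402, 1.568, -0.38]
force: [-0.6, -0.3, 13.9]
grip_width: 0.023
```

```bash
python3 - <<'E'
from h import *
s=telemetry.observe(); print(s['position'],s['grip_width'],s['force'])
im,i=grab('wrist','w3'); S,_=grab('scene','s3'); T,_=grab('side','d3')
def g(x): return np.clip(255*(x/255.)**.5,0,255).astype(np.uint8)
o=np.zeros((600,800,3),np.uint8);o[:300,:400]=cv2.resize(g(im),(400,300))
o[:300,400:]=cv2.resize(g(T[220:295,230:330]),(400,300),interpolation=cv2.INTER_CUBIC)
o[300:,:400]=cv2.resize(g(S[165:240,150:250]),(400,300),interpolation=cv2.INTER_CUBIC)
o[300:,400:]=cv2.resize(g(S[165:240,330:430]),(400,300),interpolation=cv2.INTER_CUBIC)
cv2.imwrite('pics/c3.png',o)
E
```

```text
[ 0.56601737 -0.21338743  0.0066536 ] 0.022997279517298404 [-0.60163326 -0.33965168 13.94408116]
```

View pics/c3.png

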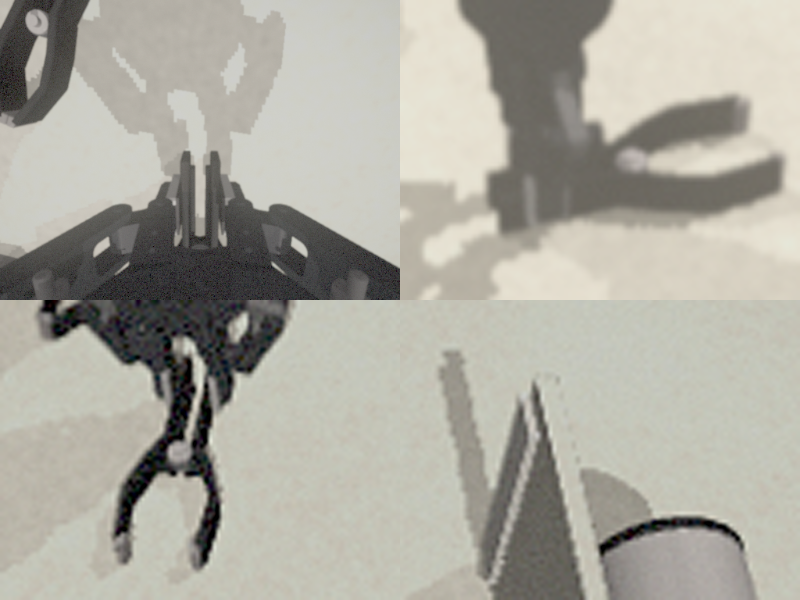

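The clamp is squeezed wide open: opening is 23 mm against the expected 24, and the jaws gape in the scene and side views. I lift it and carry it to a point short of the board's edge.

Request:
play_rows(deltas=[[0, 0, 8, 0, 0, 0, 15], [0, 0, 20, 0, 0, 0, 15], [-5, 0, 30, 0, 0, 0, 15], [-15, 15, 20, 0, 0, 1, 15], [-15, 35, 0, 0, 0, 1, 15], [-15, 45, 0, 0, 0, 1, 15], [-15, 50, 0, 0, 0, 1, 15], [-15, 50, 0, 0, 0, 1, 15]])

```text
clock: 5.82
position: [0.4847, -0.0163, 0.0845]
tool_rot: [0.126, 1.569, 0.235]
force: [1.4, 1.6, -2.2]
grip_width: 0.0223
```

Request:
play_rows(deltas=[[-6, 50, 0, 0, 0, 1, 15], [0, 50, 0, 0, 0, 1, 15], [0, 40, 0, 0, 0, 1, 15], [0, 25, 0, 0, 0, 1, 15], [0, 10, 0, 0, 0, 0, 15], [0, 0, 0, 0, 0, 0, 15], [0, 0, 0, 0, 0, 0, 15]])

```text
clock: 6.7
position: [0.4791, 0.1559, 0.0835]
tool_rot: [-1.629, 1.57, -1.452]
force: [0.1, -0.3, -0.7]
grip_width: 0.0224
```

```bash
python3 - <<'E'
from h import *
from scipy.spatial.transform import Rotation as Ro
s=telemetry.observe(); print(s['position'],s['grip_width'],s['force'],Ro.from_euler('xyz',s['tool_rot']).as_matrix()[:,1:].round(3))
S,_=grab('scene','s4'); T,_=grab('side','d4')
def g(x): return np.clip(255*(x/255.)**.5,0,255).astype(np.uint8)
o=np.zeros((560,800,3),np.uint8)
o[:,:400]=cv2.resize(g(S[145:285,325:425]),(400,560),interpolation=cv2.INTER_CUBIC)
o[:,400:]=cv2.resize(g(T[90:230,180:280]),(400,560),interpolation=cv2.INTER_CUBIC)
cv2.imwrite('pics/c4.png',o)
E
```

```text
[0.47910455 0.15589287 0.08352479] 0.022422375311643317 [ 0.06521178 -0.3173108  -0.70537651] [[-0.176  0.984]
 [ 0.984  0.176]
 [-0.    -0.   ]]
```

View pics/c4.png

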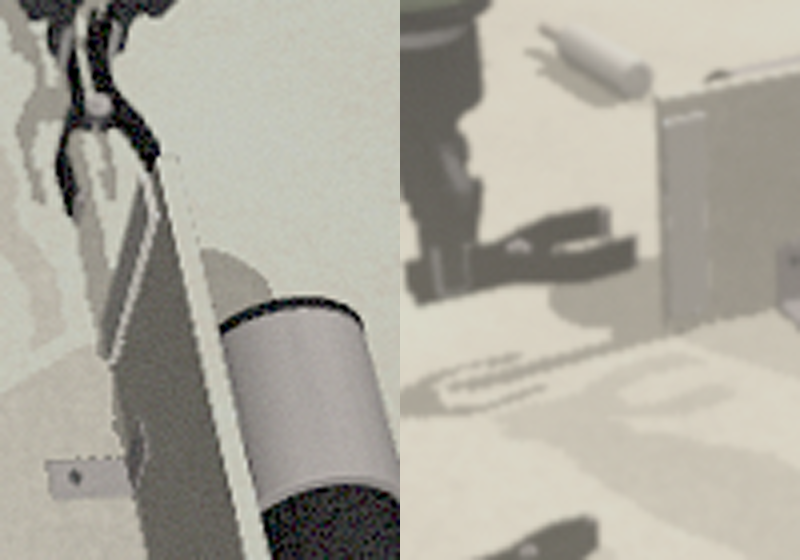

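The scene crop shows the gaping clamp with its pin at crop (97,103), its left jaw in line with the board's edge top, and the right jaw to the left. The side crop shows the clamp level in front of the strip (pin (518,245), strip from (660,120) to (668,325)). Tool pose against board edges:

```bash
python3 - <<'E'
from h import *
i=load('s4')[1]; j=load('d4')[1]
S=lambda p:np.array([325+p[0]/4,145+p[1]/4]); D=lambda p:np.array([180+(p[0]-400)/4,90+p[1]/4])
def tri(a,b):
    c1,d1=rays(i,a);c2,d2=rays(j,b);d1=d1[0]/np.linalg.norm(d1);d2=d2[0]/np.linalg.norm(d2)
    s=np.linalg.lstsq(np.c_[d1,-d2],c2-c1,rcond=None)[0];p,q=c1+s[0]*d1,c2+s[1]*d2; return ((p+q)/2*1000).round(1),(1000*np.linalg.norm(p-q)).round(1)
print('pin',tri(S((97,103)),D((518,245))))
print('strip top front',tri(S((141,180)),D((665,123))))
for n,f in(('scene0',cv2.cvtColor),):
    im,ii=load(n); gray=cv2.cvtColor(im,cv2.COLOR_BGR2GRAY).astype(float); gray=cv2.GaussianBlur(gray,(3,3),0)
    L=[];Rr=[]
    for r in range(195,285,3):
        x0=364+(r-188)*.2235  # approx left border
        xs=np.arange(int(x0)-4,int(x0)+10); d=np.diff(gray[r,xs]); k=d.argmax(); 
        L.append((xs[k]+.5,r))
    P=onz(ii,L,.18)[:,:2]*1000
    v=cv2.fitLine(P.astype(np.float32),cv2.DIST_HUBER,0,.01,.01).ravel(); print('left top edge',v,np.degrees(np.arctan2(v[1],v[0])), 'y at x=638', v[3]+(638-v[2])*v[1]/v[0], np.abs((P-v[2:])@[-v[1],v[0]]).mean())
print('far corners z180',onz(i:=load('scene0')[1],[[392.9,288.5],[387.5,292.4]],.18)*1000)
s=j
print('side top far corner on z180',onz(s,[[328,98],D((656,98))],.18)*1000)
a=cv2.cvtColor(load('side0')[0],cv2.COLOR_BGR2GRAY)
for r in (130,145,160): print(r,a[r,238:265])
print('side: strip front edge px at crop x=663,y=230 -> at z~', onz(s,[D((663,230))],.09)*1000)
E
```

```text
pin (array([530.5, 166.4,  96. ]), np.float64(1.0))
strip top front (array([638.8, 182.8, 160.9]), np.float64(2.6))
left top edge [9.8477995e-01 1.7380567e-01 7.5963275e+02 2.0729471e+02] 10.009163 y at x=638 185.82751 0.5348628830960706
far corners z180 [[885.44944522 241.25455159 180.        ]
 [894.73191272 230.70303677 180.        ]]
side top far corner on z180 [[888.69803829 221.42364875 180.        ]
 [632.43524049 183.8069376  180.        ]]
130 [170 171 170 170 168 156 111  83  80  88  91  90  90  91  90  90  91  91
  91  87  86  85  83  84  84  84  83]
145 [165 165 166 166 167 160 132  92  88  99  93  90  89  90  90  89  91  95
 100  90  87  88  89  87  86  85  86]
160 [105 104 104 104 105 105 101  87  79  82  88  91  89  89  90  91  90  91
  93  97  91  89  88  88  87  87  89]
side: strip front edge px at crop x=663,y=230 -> at z~ [[630.64234534 169.62921018  90.        ]]
```

The board's yaw is 10.0°, and its origin is about (637.5, 188.8). The tool's yaw is 10.1°. The clamp is 5 mm too far right and must go forward about 58 mm. I do the lateral part and 25 mm of the advance, then check.

Request:
play_rows(deltas=[[-0.9, 5, 1, 0, 0, 0, 15], [0, 0, 0, 0, 0, 0, 15], [8, 1.4, 0, 0, 0, 0, 15], [9, 1.6, 0, 0, 0, 0, 15], [8, 1.4, 0, 0, 0, 0, 15], [0, 0, 0, 0, 0, 0, 15], [0, 0, 0, 0, 0, 0, 15]])

```text
clock: 7.68
position: [0.5028, 0.1665, 0.0842]
tool_rot: [-2.925, 1.57, -2.746]
force: [-0.2, -0.6, -0.8]
grip_width: 0.0223
```

```bash
python3 - <<'E'
from h import *
s=telemetry.observe(); print(s['clock'],s['position'],s['grip_width'],s['force'])
S,_=grab('scene','s5'); T,_=grab('side','d5')
def g(x): return np.clip(255*(x/255.)**.5,0,255).astype(np.uint8)
o=np.zeros((600,800,3),np.uint8)
o[:,:400]=cv2.resize(g(S[145:235,330:390]),(400,600),interpolation=cv2.INTER_CUBIC)
o[:,400:]=cv2.resize(g(T[95:185,200:260]),(400,600),interpolation=cv2.INTER_CUBIC)
cv2.imwrite('pics/c5.png',o)
i=load('s4')[1]; print('pin s4 scene only',onz(i,[349.25,170.75],.102)*1000)
E
```

```text
7.675 [0.50283521 0.16650327 0.08416453] 0.022256742330096977 [-0.19685242 -0.56783179 -0.82119274]
pin s4 scene only [[536.28626438 165.33924152 102.        ]]
```

View pics/c5.png

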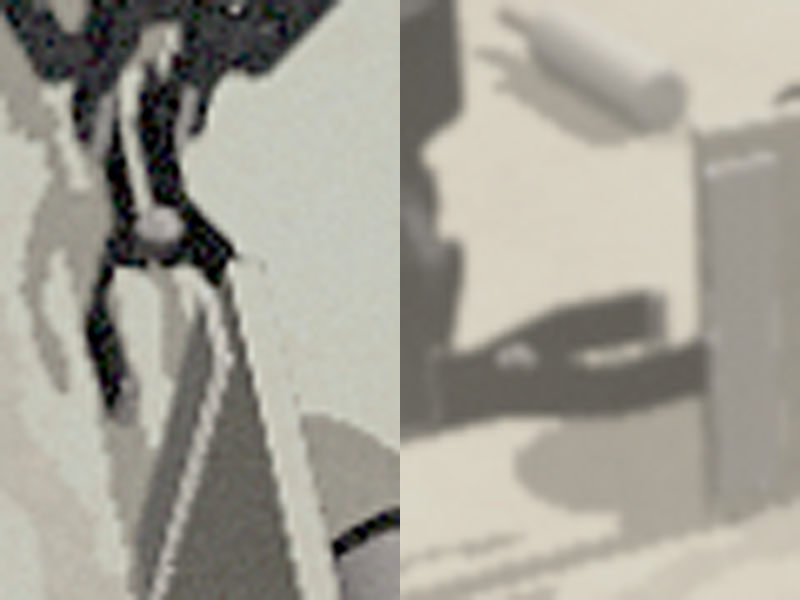

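```bash
python3 - <<'E'
from h import *
i=load('s5')[1];j=load('d5')[1]
O=np.array([637.5,188.8]);e=np.array([.985,.1736]);n=np.array([-.1736,.985])
for nm,p,z in(('pin',(160,222),.101),('rpad front top inner',(132,385),.1005),('rpad front top outer',(110,400),.1005),('rpad bottom',(118,422),.079)):
    P=onz(i,[330+p[0]*.15,145+p[1]*.15],z)[0,:2]*1000;d=P-O;print(nm,P.round(1),'along',(d@e).round(1),'lat',(d@n).round(1))
for nm,p,z in(('side pin',(515,355),.101),('side rpad tip top outer',(706,342),.1005),('side rpad tip bottom outer',(706,388),.077),('lpad tip top',(664,292),.1005)):
    P=onz(j,[200+(p[0]-400)*.15,95+p[1]*.15],z)[0,:2]*1000;d=P-O;print(nm,P.round(1),'along',(d@e).round(1),'lat',(d@n).round(1))
E
```

```text
pin [558.  177.2] along -80.4 lat 2.3
rpad front top inner [632.6 167.7] along -8.5 lat -20.0
rpad front top outer [640.  160.1] along -2.5 lat -28.7
rpad bottom [633.2 165.9] along -8.2 lat -21.9
side pin [551.9 168.3] along -87.9 lat -5.4
side rpad tip top outer [627.9 156.6] along -15.1 lat -30.1
side rpad tip bottom outer [628.5 161.4] along -13.6 lat -25.4
lpad tip top [622.9 205.6] along -11.5 lat 19.1
```

Two views and the kinematics agree that the clamp's middle is within 2 mm of the board's, and that the pads' centre is about 13 mm short of the edge. I advance 27 mm slowly.

Request:
play_rows(deltas=[[3, 0.3, 0.5, 0, 0, 0, 15], [5, 0.7, 0, 0, 0, 0, 15], [5, 0.7, 0, 0, 0, 0, 15], [5, 0.7, 0, 0, 0, 0, 15], [5, 0.7, 0, 0, 0, 0, 15], [4, 0.7, 0, 0, 0, 0, 15], [0, 0, 0, 0, 0, 0, 15], [0, 0, 0, 0, 0, 0, 15]])

```text
clock: 8.78
position: [0.5299, 0.1704, 0.0847]
tool_rot: [-2.943, 1.571, -2.765]
force: [-0.1, -0.7, -1.0]
grip_width: 0.0225
```

```bash
python3 - <<'E'
from h import *
s=telemetry.observe(); print(s['clock'],s['position'],s['grip_width'],s['force'],s['tool_rot'])
O=np.array([637.5,188.8]);d=s['position'][:2]*1000-O;print(d@[.985,.1736],d@[-.1736,.985])
S,_=grab('scene','s6'); T,_=grab('side','d6')
def g(x): return np.clip(255*(x/255.)**.5,0,255).astype(np.uint8)
o=np.zeros((600,800,3),np.uint8)
o[:,:400]=cv2.resize(g(S[145:235,330:390]),(400,600),interpolation=cv2.INTER_CUBIC)
o[:,400:]=cv2.resize(g(T[95:185,210:270]),(400,600),interpolation=cv2.INTER_CUBIC)
cv2.imwrite('pics/c6.png',o)
E
```

```text
8.775 [0.5299101  0.17038107 0.08473529] 0.02251860791982429 [-0.06202731 -0.7337991  -0.99795964] [-2.9432833   1.57054308 -2.76454418]
-109.17358226816066 0.5349588563934375
```

View pics/c6.png

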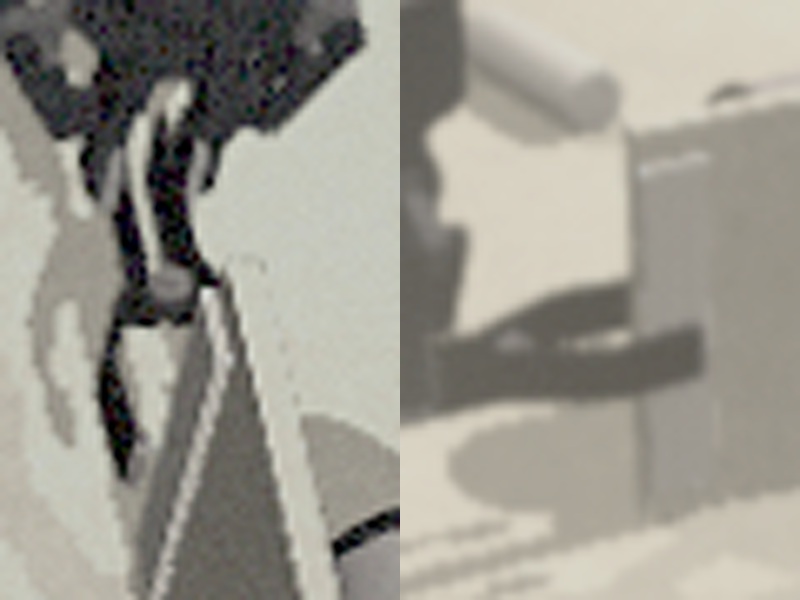

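The last picture shows the right jaw's tip at side crop (703,352), within the strip (638–710) and about halfway up. The left jaw passes behind the board, the right jaw is clear of the strip in the scene view, and contact force is unchanged at about 1 N. I hand it in.

```bash
python3 -c "
from h import *
print(workorder.job_done())"
```

```text
the job is handed in; nothing more can be done
None
```

I squeezed the large black clamp wide open, lifted it and brought it level over the board's front edge. It is held there about halfway up the strip, and I handed the job in at about 8.9 s.

- **Depth and height:** by arm position and the side picture, the pads' centres are about 14–15 mm behind the edge, at about 90 mm height.
- **Sideways:** by arm position, the clamp's middle is within about 1 mm of the middle of board and strip. That leaves roughly 10 mm clear on each side.
- **Contact:** the finger opening was 22.5 mm, so the handles are at their stop. The outside force stayed around 1 N, with no sign of touching the board. The force did read 14 N upward while squeezing the clamp on the table, and it went away on lifting.
- **The other items:** I never went near the table by the other clamps, the tape or the spanner. I did not recheck their positions afterwards.

**Disagreements:**
- The clamp seems to have slid about 5 mm forward in the grip while being squeezed. I allowed for this when setting the depth.
- The side camera alone put the clamp's middle about 5 mm right of where the arm and scene camera had it. I trusted those two.
- The left pad is hidden behind the board in the last picture, so its clearance is inferred, not seen.

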